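# Unlock a tool case, slide its cover open and latch it open

### The arm

A 6-joint arm with a two-finger parallel gripper is mounted at the origin on the work surface. World frame = base frame: x ahead of the robot, y to its left, z up, the work surface at z = 0. Lengths are in m, angles in degrees, forces in N, time in s.
With the tool pointing down it reaches from about 0.325 to 0.85 m from the base axis. Payload 15.5 kg.
Tool frame: the origin (TCP) lies midway between the tips of the shut fingers; the grasp point (between the pads) lies 19 mm behind it; y points along the fingers, x is the direction in which the jaws open and shut, and the axes are right-handed (so a half turn about y gives the same grasp; the last joint's range is limited). The gripper opens to 91 mm and grips with 3 to 60 N. Pads are 32 mm wide; open, the fingers measure 118 mm over their backs; the gripper's body (76 mm by 178 mm) begins 60 mm behind the grasp point.
Start: joints at [-69.758, 28.281, 77.091, -0, 74.628, -5.472], TCP at [0.271, -0.563, 0.188] pointing down, gripper open.
Joint ranges: [-166.48, 166.48], [-47.26, 123.95], [12.59, 153.08], [-70.14, 250.14], [6.76, 159.57], [-176.63, 176.63]. Speed limits (degrees/s): [108.29, 108.29, 147.25, 172.46, 172.46, 172.46].

### API

Orientations are given as a 3x3 rotation matrix whose columns are the frame's x, y, z axes.
In Python, from bench import ctrl gives the robot as it stands. The module is installed in compiled form; this text tells all that it offers. Calls block until the motion is done:
- ctrl.goto(position, orientation): joint-space move of the TCP to a pose.
- ctrl.move_l(position, vel=0.15, ori=None, contact_N=None): straight line of the TCP; ori=None keeps the orientation; vel is the mean speed in m/s. With contact_N (N) it stops when the force on the tool has changed by that much, and returns True; else False.
- ctrl.movej(angles): joint-space move.
- ctrl.command_gripper(opening): opening from 0.0 (shut) to 1.0 (fully open); the grip force is fixed at half the most; returns when the fingers have stopped.
- ctrl.sleep(seconds).
- ctrl.ik(position, orientation): joint angles nearest the present ones, or None.
- ctrl.read_camera(name): name is "scene" or "top" or "wrist"; returns the picture (384x512x3 uint8, blue, green, red); there is no depth.
- ctrl.camera_params(name): a dict with "fx", "fy", "cx", "cy" (pixels), "pose" (4x4, takes a point from camera to world coordinates); the wrist camera has in their place "T_tool_cam" (4x4, takes a point from camera to tool coordinates, whose origin is the TCP and whose axes are the tool frame's). Camera axes: x right, y up, looking along -z (the intrinsics and any distortion apply to the point x, -y, -z); pixel columns grow to the right and rows downward; lengths in m; the calibration is good to about 2 mm. The wrist camera is an equidistant fisheye: a pixel r from the principal point sees the ray r / f radians off the axis. A picture is of the moment at which its call begins: read the wrist's pose just before it. camera_params takes no time and is no camera call.
A pose or a line that the arm cannot do raises ctrl.MotionError and nothing moves.
- ctrl.sign_off(): hands the job in, once; it reports no verdict.
Readings, each from a call of its own:
- ctrl.current_t(): time.
- ctrl.current_q(): joint angles.
- ctrl.current_dq(): joint speeds.
- ctrl.current_effort(): joint torques, N m.
- ctrl.current_tool_pos(): TCP position.
- ctrl.current_eef_rot(): TCP orientation.
- ctrl.current_contact_force(): force on the tool from outside, world axes, zero at the start.
- ctrl.current_wrist_torque(): the same for the moment, N m.
- ctrl.current_grip_width(): opening from 0.0 (shut) to 1.0 (fully open).
Only numpy, scipy, OpenCV 4.12 (cv2) and the standard library are available. Lean on these libraries where they do the work, as an engineer would, in place of code of your own. Each camera call takes 0.05 s, during which the arm holds its last target. There are 200 camera calls.

### The job

Open the grey steel tool case and latch it open: find the click point of the lock slide at one end (it is locked on both sides of that point), slide the cover fully open to its stop, and only then press the sprung stay lever down until it clicks and stays down by itself. Leave the jar on the case and the jug, carton and can beside it standing where they are.

Things in the scene. Friction and masses are not known exactly. Their poses are not given: they have to be found in the camera images.
- case: Grey steel case fixed to the table, 170 (x) x 380 (y) x 78 mm high; origin: centre of its underside. Front (-x) side: stay lever. -y end: lock housing, 150 (x) x 37 (y) mm, centred at y = -171, top 96 mm above the table. From y = -149 to -30 a compartment with sockets under the sliding cover; from there to +190 a fixed deck, with a jar on its far end, out of the cover's way.
- lock_knob (a point): Centre of the top of the lock slide's dark knob, an upright block 14 (case x) x 26 (case y) x 24 mm high, underside 98 and top 122 mm above the table, 2 mm clear of the housing. It slides along the case's x in a slot of the housing and starts near the -x end. 1 to 5 N move it and it stays where left. Axes as the case's.
- lock (a joint): Travel of the lock slide, m, along the case's +x, 0 to 0.044, stops at both ends; starts under 0.007. Somewhere from 0.012 to 0.032, each time elsewhere and unseen, a spring ball drops into a dip; to push it on from there takes 12 to 20 N either way. The cover is free only within 2 mm of this click; before or past it it is held, with 1 mm of play. If pushed past, push back.
- cover_fin (a point): Centre of the top edge of the cover's fin, an upright plate 50 (case x) x 12 (case y) x 27 mm high on the cover; the cover's top is 86, the fin's top 113 mm above the table. Axes as the case's. The cover is a grey plate 190 x 150 x 6 mm that closes the compartment and slides over the deck.
- cover (a joint): Travel of the cover, m, along the case's +y: 0 shut, 0.12 fully open at its stop. About 3 N of friction when free; it stays where left.
- stay_pad (a point): Centre of the top of the press pad (28 x 30 mm) at the free end of the steel stay lever outside the case's front edge. The lever runs along the case's y; its pivot is 92 mm from the pad towards -y. Pad top 124 mm above the table when up, 102 mm when latched. Its tooth drops behind the open cover's edge; with the cover less than 0.112 open it lands on the cover and cannot latch.
- stay (a joint): Angle of the stay lever, rad: 0 up (sprung up, about 3 N at the pad), 0.29 hard stop down. A spring ball catch resists on the way, up to about 12 N at the pad, is passed at about 0.13 and then holds the lever at about 0.25 by itself, short of the stop. Released before the catch is passed it springs up.
- jug: Bystander: blue detergent jug, 75 x 105 x 210 mm, behind the case; origin at the centre of its underside.
- jar: Bystander: jar, 50 mm across, 70 mm high, on the case's deck at its +y end; origin at the centre of its underside.
- carton: Bystander: cardboard carton 60 x 120 x 190 mm, beyond the case's +y end; origin at the centre of its underside.
- can: Bystander: can, 66 mm across, 100 mm high, beyond the case's -y end; origin at the centre of its underside.

How it is judged:
By the outcome, as a careful person would: the job done as asked, in the order asked, and still so for the second after the job is handed in, with the robot touching nothing.
It also fails if it takes over 67 s, if anything falls off the work surface, if the arm or the gripper's body presses on something with over 40 N, if the wrist force passes 120 N, or if a joint passes its speed limit or range.

## Working session

There is one attempt and no reset: what is moved stays moved. The work goes in short steps, each a Python script; the robot and the scene stay as the last script left them, time stands still between calls to the robot, and variables do not carry over. Pictures are saved under pics/ and viewed, about 8 in all and at most 12, crops included, and the job is handed in when it is done.

```bash
mkdir -p pics; python3 - <<'E'
from bench import ctrl
import cv2,numpy as np
np.set_printoptions(precision=4,suppress=True)
for n in ("scene","top","wrist"):
    cv2.imwrite(f"pics/{n}0.png",ctrl.read_camera(n)); print(n,ctrl.camera_params(n))
print(ctrl.current_t(),ctrl.current_eef_rot())
a=cv2.imread("pics/scene0.png");b=cv2.imread("pics/top0.png")
cv2.imwrite("pics/s.png",cv2.resize(a,(800,600),interpolation=cv2.INTER_CUBIC))
cv2.imwrite("pics/t.png",cv2.resize(b,(800,600),interpolation=cv2.INTER_CUBIC))
E
```

```text
scene {'fx': 406.9301203813598, 'fy': 406.9301203813598, 'cx': 255.60274335478633, 'cy': 192.34915350459832, 'pose': array([[-0.2298, -0.7682,  0.5976,  1.1593],
       [ 0.9731, -0.1695,  0.1562,  0.1933],
       [-0.0187,  0.6174,  0.7864,  0.8785],
       [ 0.    ,  0.    ,  0.    ,  1.    ]])}
top {'fx': 461.0742300311094, 'fy': 461.0742300311094, 'cx': 254.34385259587242, 'cy': 191.6170215652392, 'pose': array([[ 0.0244,  0.9816, -0.1895,  0.3891],
       [-0.9997,  0.0229, -0.0102,  0.0334],
       [-0.0057,  0.1897,  0.9818,  1.0253],
       [ 0.    ,  0.    ,  0.    ,  1.    ]])}
wrist {'fx': 297.3186396354542, 'fy': 297.3186396354542, 'cx': 256.9959036049831, 'cy': 190.61668482591503, 'T_tool_cam': array([[ 1.    , -0.0007, -0.0004,  0.0017],
       [-0.0002,  0.2657, -0.9641, -0.1976],
       [ 0.0008,  0.9641,  0.2657,  0.0756],
       [ 0.    ,  0.    ,  0.    ,  1.    ]])}
0.15 [[ 0.4339 -0.0003  0.901 ]
 [-0.901   0.0009  0.4339]
 [-0.0009 -1.      0.0001]]
```

View pics/s.png

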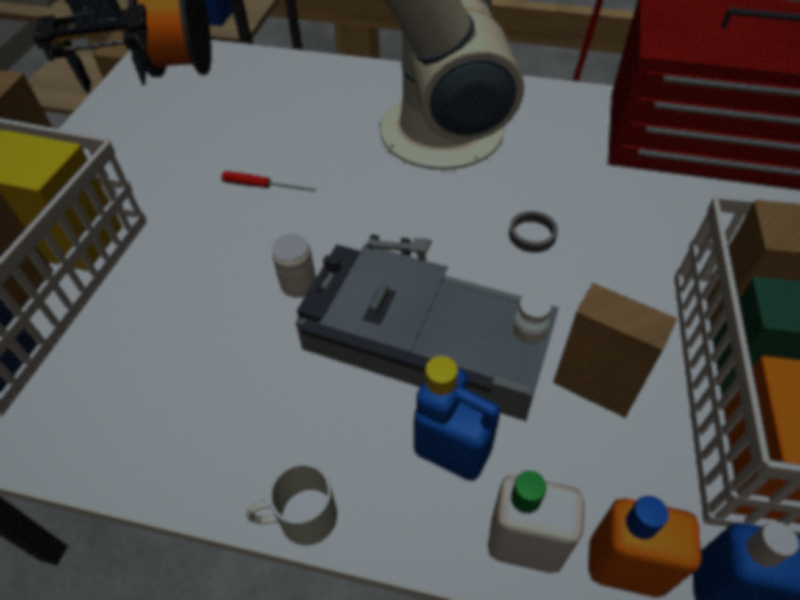

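View pics/t.png

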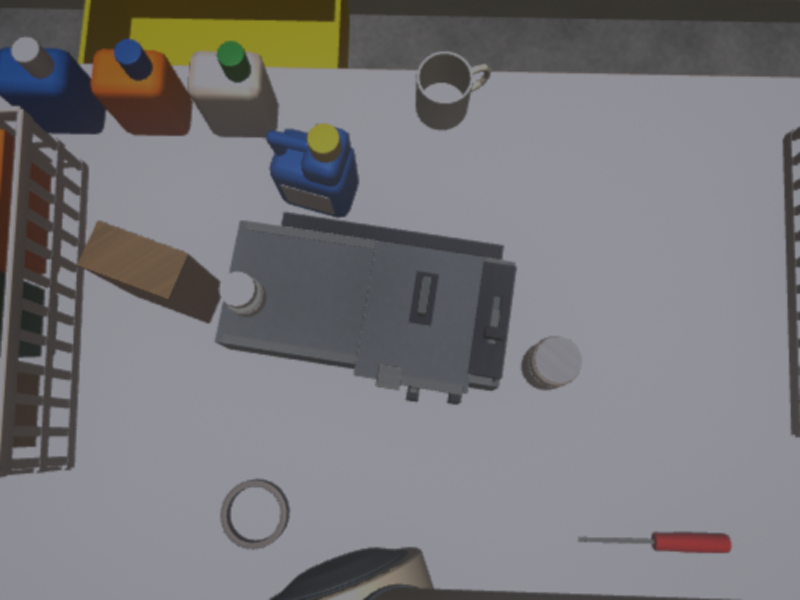

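The scene and top views show the case lying with its +y to the left in the top view, tilted by about 8°. In 800-px coordinates the fin is near (424,297), the pad near (389,376) and the lock housing near (494,320). Next I'll enlarge both for exact pixels.

```bash
python3 - <<'E'
import cv2,numpy as np
a=cv2.imread("pics/scene0.png");b=cv2.imread("pics/top0.png")
f=lambda im,x,y,w,h:cv2.convertScaleAbs(cv2.resize(im[y:y+h,x:x+w],(w*4,h*4),interpolation=cv2.INTER_CUBIC),alpha=1.8,beta=10)
# top crop 200x? origin (135,130)
cv2.imwrite("pics/tc.png",f(b,140,130,200,135)); cv2.imwrite("pics/sc.png",f(a,185,140,185,130))
E
```

```text
(no output)
```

View pics/tc.png

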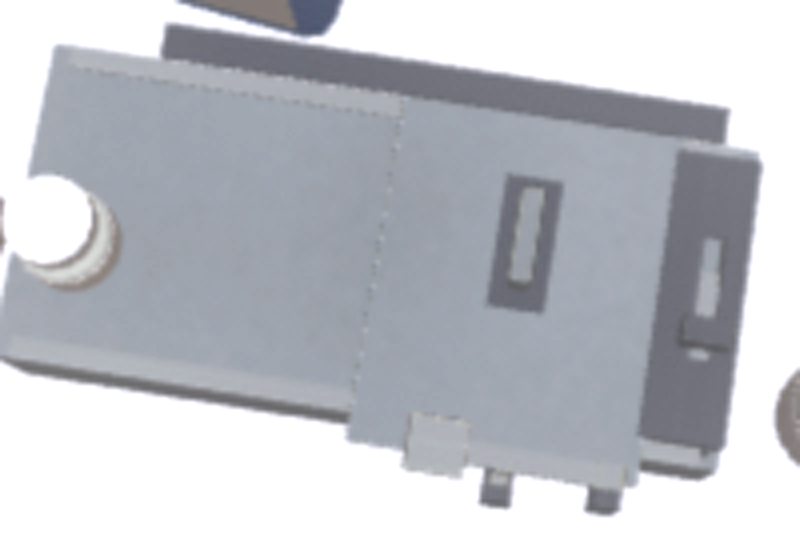

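View pics/sc.png

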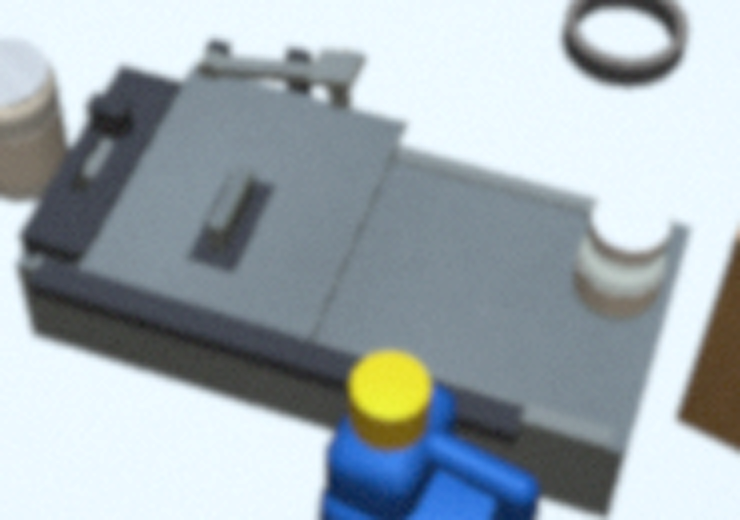

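```bash
cat > h.py <<'E'
from bench import ctrl
import cv2,numpy as np
np.set_printoptions(precision=4,suppress=True)
def ray(n,uv):
    c=ctrl.camera_params(n);P=np.array(c["pose"])
    d=np.array([(uv[0]-c["cx"])/c["fx"],-(uv[1]-c["cy"])/c["fy"],-1.])
    return P[:3,3],P[:3,:3]@(d/np.linalg.norm(d))
def atz(n,uv,z):
    o,d=ray(n,uv);return o+d*(z-o[2])/d[2]
def tri(rays):
    A=sum(np.eye(3)-np.outer(d,d) for o,d in rays);b=sum((np.eye(3)-np.outer(d,d))@o for o,d in rays)
    p=np.linalg.solve(A,b);return p,[np.linalg.norm(np.cross(p-o,d)) for o,d in rays]
E
python3 - <<'E'
from h import *
T=lambda u,v:(140+(u+.5)/4-.5,130+(v+.5)/4-.5)
S=lambda u,v:(185+(u+.5)/4-.5,140+(v+.5)/4-.5)
for n,t,s,z in (("knob",(707,330),(113,105),.122),("fin",(527,235),(231,196),.113),("pad",(437,443),(338,66),.124),("cov++",(402,97),None,.086),):
    if s:
        p,e=tri([ray("top",T(*t)),ray("scene",S(*s))]);print(n,p,np.array(e),"top@z",atz("top",T(*t),z),"scene@z",atz("scene",S(*s),z))
def yaw(a,b): d=b-a; return np.degrees(np.arctan2(d[1],d[0])),np.linalg.norm(d)
c=[atz("top",T(*q),.086) for q in((402,97),(348,438),(637,483),(678,148))];print(np.array(c))
print(yaw(c[1],c[0]),yaw(c[2],c[3]),yaw(c[2],c[1]))
h=[atz("top",T(*q),.096) for q in((680,150),(762,158),(722,450),(640,435))];print(np.array(h))
print(yaw(h[3],h[0]),yaw(h[2],h[1]),np.mean(h,0))
k=[atz("top",T(*q),.078) for q in((55,48),(3,357))];print(np.array(k),yaw(k[1],k[0]))
cn=ctrl.current_q();print(cn)
E
```

```text
knob [ 0.5251 -0.0808  0.1213] [0.0001 0.0001] top@z [ 0.525  -0.0808  0.122 ] scene@z [ 0.5257 -0.0805  0.122 ]
fin [0.5729 0.008  0.1125] [0.0007 0.0007] top@z [0.5727 0.0087 0.113 ] scene@z [0.5734 0.0075 0.113 ]
pad [0.4659 0.0507 0.125 ] [0.0004 0.0004] top@z [0.4659 0.0511 0.124 ] scene@z [0.4651 0.0501 0.124 ]
[[ 0.6507  0.0751  0.086 ]
 [ 0.4706  0.0972  0.086 ]
 [ 0.4514 -0.0499  0.086 ]
 [ 0.6264 -0.0703  0.086 ]]
(np.float64(-6.976693568217665), np.float64(0.1814438832183386)) (np.float64(-6.648214868561232), np.float64(0.17617672264530962)) (np.float64(82.55107946448823), np.float64(0.14831332207038977))
[[ 0.6228 -0.0702  0.096 ]
 [ 0.6196 -0.1126  0.096 ]
 [ 0.4683 -0.0916  0.096 ]
 [ 0.4748 -0.0504  0.096 ]]
(np.float64(-7.638872592335315), np.float64(0.14936808089598108)) (np.float64(-7.931156608497009), np.float64(0.1527591460816338)) [ 0.5464 -0.0812  0.096 ]
[[0.6759 0.262  0.078 ]
 [0.5089 0.2779 0.078 ]] (np.float64(-5.466319420162964), np.float64(0.16767720593592617))
[-69.757   28.3071  77.1183  -0.0004  74.6268  -5.4704]
```

```bash
cat >> h.py <<'E'
a=np.radians(-7.3); X=np.array([np.cos(a),np.sin(a),0]); Y=np.array([-np.sin(a),np.cos(a),0]); Dn=np.array([0,0,-1.])
def R(j): return np.column_stack([j,Dn,np.cross(j,Dn)])
def st(m=""):
    f=np.array(ctrl.current_contact_force());p=np.array(ctrl.current_tool_pos())
    print(m,"t%.2f"%ctrl.current_t(),p,"fx %.1f fy %.1f fz %.1f"%(f@X,f@Y,f[2]),"g%.3f"%ctrl.current_grip_width(),flush=True)
def best(p,j):  # orientation choice with less joint motion
    q0=np.array(ctrl.current_q());c=[(np.abs(np.array(q)-q0).max(),s) for s in(1,-1) if (q:=ctrl.ik(p,R(s*j))) is not None]
    print(c);return R(min(c)[1]*j)
E
python3 - <<'E'
from h import *
K=np.array([.525,-.0808,0])
o=best(K+[0,0,.25],X)
ctrl.command_gripper(.5)
ctrl.goto(K+[0,0,.22],o); st("above")
ctrl.move_l(K+[0,0,.135],vel=.15)
print(ctrl.move_l(K+[0,0,.105],vel=.05,contact_N=8)); st("down")
ctrl.command_gripper(0); st("grip")
p=np.array(ctrl.current_tool_pos())
r=ctrl.move_l(p+X*.036,vel=.01,contact_N=9); st(f"slide {r}")
print((np.array(ctrl.current_tool_pos())-p)@X)
E
```

```text
[(np.float64(54.565278143299565), 1), (np.float64(177.578615725117), -1)]
above t2.94 [ 0.525  -0.0816  0.2199] fx 0.3 fy -0.6 fz 0.6 g0.500
False
down t4.41 [ 0.5251 -0.0808  0.105 ] fx 0.0 fy -0.1 fz -0.3 g0.500
grip t5.21 [ 0.525  -0.0808  0.105 ] fx -0.6 fy 0.1 fz -0.1 g-0.000
slide False t8.96 [ 0.5607 -0.0853  0.105 ] fx 0.0 fy -0.4 fz -0.2 g0.001
0.03596558820211898
```

```bash
python3 - <<'E'
from h import *
w=ctrl.read_camera("wrist");s=ctrl.read_camera("scene")
cv2.imwrite("pics/w1.png",w)
f=lambda im,x,y,ww,h:cv2.convertScaleAbs(cv2.resize(im[y:y+h,x:x+ww],(400,300),interpolation=cv2.INTER_CUBIC),alpha=1.8,beta=10)
W=cv2.convertScaleAbs(cv2.resize(w,(400,300)),alpha=1.8,beta=10)
cv2.imwrite("pics/c1.png",np.hstack([W,f(s,170,110,160,120)]))
E
```

```text
(no output)
```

View pics/c1.png

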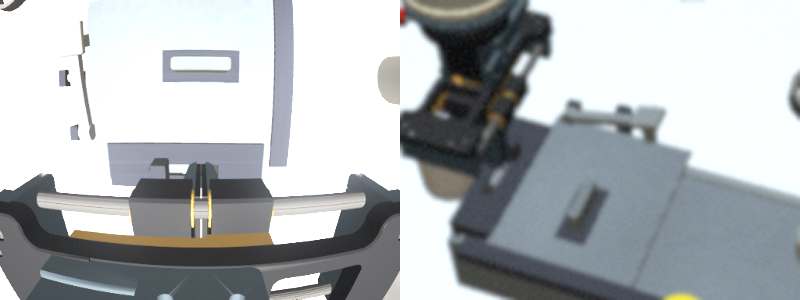

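Wrist view: the knob is still at its start, at (160,168) in the left half, and the shut fingers are at (203,170), so the grip missed it. I'll check the knob against the projected TCP.

```bash
cat >> h.py <<'E'
def wproj(p):
    c=ctrl.camera_params("wrist");T=np.array(c["T_tool_cam"]);M=np.eye(4);M[:3,:3]=ctrl.current_eef_rot();M[:3,3]=ctrl.current_tool_pos()
    q=np.linalg.inv(M@T)@np.append(p,1);v=np.array([q[0],-q[1],-q[2]]);th=np.arctan2(np.hypot(v[0],v[1]),v[2]);r=np.hypot(v[0],v[1])
    return np.array([c["cx"],c["cy"]])+c["fx"]*th*v[:2]/r
def wray(uv):
    c=ctrl.camera_params("wrist");T=np.array(c["T_tool_cam"]);M=np.eye(4);M[:3,:3]=ctrl.current_eef_rot();M[:3,3]=ctrl.current_tool_pos();M=M@T
    d=np.array(uv)-[c["cx"],c["cy"]];r=np.hypot(*d);th=r/c["fx"]
    v=np.array([np.sin(th)*d[0]/r,-np.sin(th)*d[1]/r,-np.cos(th)]);return M[:3,3],M[:3,:3]@v
E
python3 - <<'E'
from h import *
p=np.array(ctrl.current_tool_pos());print("tcp px",wproj(p),"grasp px",wproj(p+[0,0,.019]))
for n,k in (("knob",[.525,-.0808,.122]),("fin",[.5728,.008,.113])):print(n,wproj(np.array(k)))
w=cv2.imread("pics/w1.png")
c=cv2.convertScaleAbs(cv2.resize(w[150:270,150:310],(800,600),interpolation=cv2.INTER_CUBIC),alpha=2.2,beta=20)
for q,col in ((wproj(p),(0,0,255)),(wproj(np.array([.525,-.0808,.122])),(0,255,0))):
    cv2.circle(c,tuple(int(v) for v in (q-[150,150])*5+2),6,col,2)
cv2.imwrite("pics/c2.png",c)
E
```

```text
tcp px [254.6915 217.0295] grasp px [254.4705 227.2671]
knob [200.1603 225.6362]
fin [254.6625  78.9803]
```

View pics/c2.png

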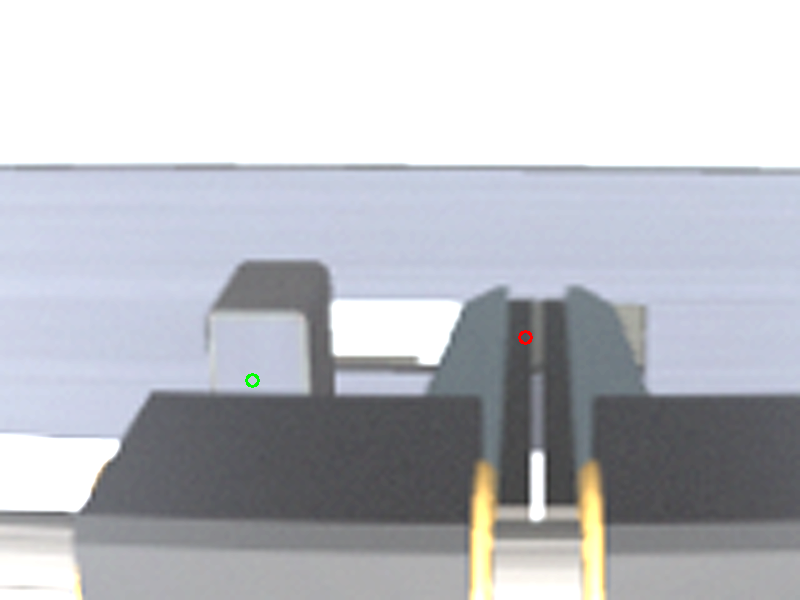

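Crop: knob top face spans (212–305, from 312 down), its +y bottom edge is at row 262, and the shut fingertips are at (490–590, from 290 down). I'll compute case-frame offsets.

```bash
python3 - <<'E'
from h import *
p=np.array(ctrl.current_tool_pos())
def at(u,v,z):
    o,d=wray((150+(u+.5)/5-.5,150+(v+.5)/5-.5));q=o+d*(z-o[2])/d[2];return q,(q-p)@X,(q-p)@Y
for n,u,v,z in (("knob top+y edge mid",258,312,.122),("knob bottom+y edge",285,262,.098),("tip +y edge",540,300,.105),("slot L",385,300,.096),("slot R end",645,340,.096),("housing +y edge",400,168,.096)):
    print(n,*at(u,v,z))
d=np.array([.525,-.0808,.122])-p;print("knob est rel",d@X,d@Y)
print(ctrl.current_eef_rot())
E
```

```text
knob top+y edge mid [ 0.5275 -0.0714  0.122 ] -0.034736825932217115 0.009596620177114192
knob bottom+y edge [ 0.527  -0.0721  0.098 ] -0.03510569870369535 0.008834644249706033
tip +y edge [ 0.5635 -0.0801  0.105 ] 0.002052604367226993 0.005564907825146474
slot L [ 0.5404 -0.0804  0.096 ] -0.020782156763948942 0.0023836194889990275
slot R end [ 0.5778 -0.0914  0.096 ] 0.017677304193106445 -0.0038511991253626916
housing +y edge [ 0.5457 -0.0608  0.096 ] -0.01805735202569705 0.022427216194836622
knob est rel -0.03603033706477494 -2.1714886400395726e-05
[[ 0.9919  0.      0.1271]
 [-0.1271  0.      0.9919]
 [ 0.     -1.      0.    ]]
```

```bash
python3 - <<'E'
from h import *
p=np.array(ctrl.current_tool_pos())
r=ctrl.move_l(p-[0,0,.04],vel=.02,contact_N=5);st(f"touch {r}")
ctrl.move_l([p[0],p[1],ctrl.current_tool_pos()[2]+.004],vel=.03);st()
E
```

```text
touch True t10.58 [ 0.5607 -0.0854  0.0707] fx -1.4 fy 0.5 fz 8.8 g0.002
 t10.88 [ 0.5609 -0.0854  0.0748] fx -0.0 fy 0.2 fz -0.4 g0.004
```

Contact came at TCP z 0.071 instead of 0.096. With the visible tip edge implying the same, the fingertips seem to end about 25 mm above the reported TCP. I'll regrasp with that offset, with a contact guard.

```bash
python3 - <<'E'
from h import *
p=np.array(ctrl.current_tool_pos())
ctrl.move_l([p[0],p[1],.135],vel=.15)
K=np.array([.5255,-.083,0])
ctrl.command_gripper(.5)
ctrl.move_l(K+[0,0,.115],vel=.15)
print(ctrl.move_l(K+[0,0,.079],vel=.04,contact_N=5)); st("down")
ctrl.command_gripper(0); st("grip")
if ctrl.current_grip_width()>.08:
    p=np.array(ctrl.current_tool_pos())
    r=ctrl.move_l(p+X*.036,vel=.01,contact_N=9); st(f"slide {r}")
    print((np.array(ctrl.current_tool_pos())-p)@X)
E
```

```text
False
down t13.73 [ 0.5257 -0.0831  0.0792] fx -0.2 fy -0.1 fz 0.2 g0.501
grip t14.32 [ 0.5256 -0.083   0.079 ] fx -0.3 fy -0.6 fz 2.5 g0.148
slide True t16.53 [ 0.5479 -0.0861  0.0788] fx -3.8 fy -1.3 fz 7.0 g0.150
0.022462446841049657
```

```bash
python3 - <<'E'
from h import *
p=np.array(ctrl.current_tool_pos());p[2]=.079
for s in (.0005,.001,.0005,0,-.0005,-.001,-.0015,-.002,-.001,-.0005):
    ctrl.move_l(p+X*s,vel=.01);st("%.1f"%(s*1e3))
E
```

```text
0.5 t16.80 [ 0.5479 -0.0861  0.0789] fx -4.5 fy -3.1 fz -1.5 g0.151
1.0 t17.05 [ 0.5481 -0.0861  0.0789] fx -6.7 fy -3.1 fz 0.3 g0.151
0.5 t17.30 [ 0.5479 -0.086   0.0789] fx -5.2 fy -3.8 fz -0.2 g0.150
0.0 t17.55 [ 0.5477 -0.086   0.0789] fx -3.0 fy -3.1 fz -2.3 g0.149
-0.5 t17.80 [ 0.5475 -0.086   0.0789] fx -1.0 fy -1.7 fz -4.6 g0.150
-1.0 t18.05 [ 0.5472 -0.086   0.079 ] fx 2.4 fy -0.4 fz -7.2 g0.148
-1.5 t18.30 [ 0.5469 -0.0859  0.079 ] fx 5.2 fy 0.4 fz -8.6 g0.152
-2.0 t18.55 [ 0.5465 -0.0859  0.079 ] fx 6.7 fy 0.2 fz -9.9 g0.151
-1.0 t18.80 [ 0.547 -0.086  0.079] fx 3.3 fy -0.1 fz -7.9 g0.147
-0.5 t19.05 [ 0.5471 -0.086   0.079 ] fx 1.7 fy 0.4 fz -6.6 g0.152
```

```bash
python3 - <<'E'
from h import *
ctrl.command_gripper(.5); st("rel")
p=np.array(ctrl.current_tool_pos())
ctrl.move_l([p[0],p[1],.13],vel=.15)
ctrl.command_gripper(0)
F=np.array([.5728,.008,0]); A=F-Y*.029
o=best(A+[0,0,.13],Y)
ctrl.goto(A+[0,0,.13],o); st("above")
print(ctrl.move_l(A+[0,0,.071],vel=.06,contact_N=5)); st("down")
r=ctrl.move_l(A+Y*.03+[0,0,.071],vel=.03,contact_N=10); st(f"push {r}")
p=np.array(ctrl.current_tool_pos());print((p-A)@Y)
E
```

```text
rel t19.71 [ 0.5473 -0.0861  0.079 ] fx 0.7 fy 0.2 fz 0.6 g0.503
[(np.float64(83.05992628977815), 1), (np.float64(96.94007371022181), -1)]
above t22.35 [ 0.5691 -0.0209  0.13  ] fx -0.1 fy -0.2 fz 0.5 g0.008
False
down t23.48 [ 0.5694 -0.0208  0.0714] fx -0.1 fy 0.8 fz 0.4 g0.005
push False t24.63 [0.5727 0.0091 0.071 ] fx -1.0 fy -0.2 fz 0.6 g0.006
0.030108522180688206
```

```bash
python3 - <<'E'
from h import *
F=np.array([.5728,.008,0])
r=ctrl.move_l(F+Y*.085+[0,0,.071],vel=.06,contact_N=12); st(f"push {r}")
r=ctrl.move_l(F+Y*.125+[0,0,.071],vel=.03,contact_N=15); st(f"push {r}")
p=np.array(ctrl.current_tool_pos());print((p-F)@Y)
b=ctrl.read_camera("top");s=ctrl.read_camera("scene")
f=lambda im,x,y,w,h:cv2.convertScaleAbs(cv2.resize(im[y:y+h,x:x+w],(400,300),interpolation=cv2.INTER_CUBIC),alpha=1.8,beta=10)
cv2.imwrite("pics/c3.png",np.hstack([f(b,140,130,200,150),f(s,175,130,200,150)]))
E
```

```text
push False t26.18 [0.5833 0.0923 0.071 ] fx 0.4 fy -1.0 fz -0.1 g0.004
push True t26.94 [0.5859 0.1112 0.0708] fx 0.8 fy -6.2 fz 5.8 g0.004
0.10404343894148257
```

View pics/c3.png

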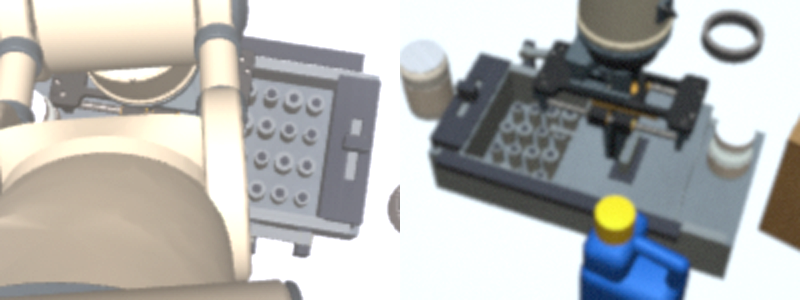

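The cover is open: the sockets are exposed, and the fin stopped hard at the travel expected for 120 mm. The jar still stands clear. Now the stay pad.

```bash
python3 - <<'E'
from h import *
p=np.array(ctrl.current_tool_pos())
ctrl.move_l(p-Y*.01,vel=.08); p=np.array(ctrl.current_tool_pos())
ctrl.move_l([p[0],p[1],.15],vel=.15); st()
P=np.array([.4659,.0507,0])
ctrl.move_l(P+[0,0,.15],vel=.2)
print(ctrl.move_l(P+[0,0,.11],vel=.1,contact_N=6))
r=ctrl.move_l(P+[0,0,.085],vel=.015,contact_N=2.5);st(f"touch {r}")
z0=ctrl.current_tool_pos()[2]
for d in (.005,.010,.015,.020,.024):
    r=ctrl.move_l(P+[0,0,.0985-d],vel=.03,contact_N=25);st(f"{d} {r}")
    if r: break
E
```

```text
t27.99 [0.5842 0.1012 0.1493] fx -1.0 fy -0.6 fz -0.8 g0.005
False
touch True t30.21 [0.4659 0.0508 0.0987] fx 1.5 fy -0.5 fz 1.5 g0.003
0.005 False t30.53 [0.466  0.0508 0.0934] fx 0.8 fy 1.4 fz 2.7 g0.003
0.01 False t30.85 [0.4656 0.0506 0.0884] fx 0.1 fy 0.5 fz -0.6 g0.007
0.015 False t31.17 [0.4657 0.0507 0.0833] fx -0.6 fy 0.1 fz 0.8 g0.004
0.02 False t31.48 [0.4658 0.0507 0.0783] fx 0.4 fy 0.3 fz -0.8 g0.003
0.024 False t31.77 [0.466  0.0508 0.0744] fx -0.1 fy 2.7 fz 3.9 g0.001
```

```bash
python3 - <<'E'
from h import *
P=np.array([.4659,.0507,0])
r=ctrl.move_l(P+[0,0,.0735],vel=.02,contact_N=20);st(f"{r}")
ctrl.move_l(P+[0,0,.17],vel=.12);st("up")
ctrl.goto([.38,-.35,.22],R(Y));st("away")
b=ctrl.read_camera("top");s=ctrl.read_camera("scene")
cv2.imwrite("pics/top9.png",b);cv2.imwrite("pics/scene9.png",s)
f=lambda im,x,y,w,h:cv2.convertScaleAbs(cv2.resize(im[y:y+h,x:x+w],(400,600),interpolation=cv2.INTER_CUBIC),alpha=1.8,beta=10)
g=lambda im,x,y,w,h:cv2.convertScaleAbs(cv2.resize(im[y:y+h,x:x+w],(800,300 if h<100 else 300),interpolation=cv2.INTER_CUBIC),alpha=1.8,beta=10)
cv2.imwrite("pics/c4.png",np.vstack([g(b,45,70,340,128*1+62),g(s,170,130,270,180)]))
E
```

```text
False t32.02 [0.466  0.0507 0.0735] fx 0.0 fy 3.1 fz 2.8 g0.009
up t32.98 [0.4654 0.0506 0.1694] fx -0.2 fy -0.9 fz 0.3 g0.003
away t34.50 [ 0.3804 -0.3491  0.2198] fx -0.1 fy 0.3 fz 0.2 g0.007
```

View pics/c4.png

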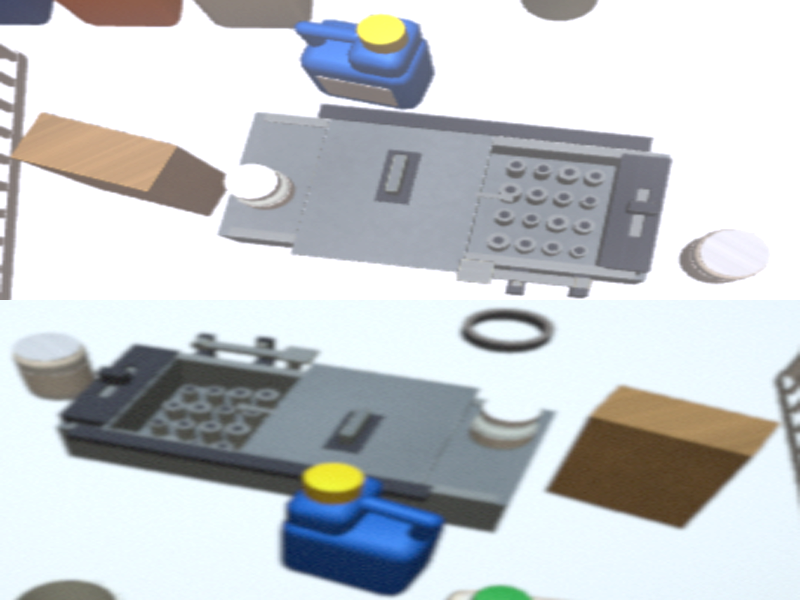

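The sockets are exposed, the jug, jar, carton and can are standing, and the pad at (475,270) top / (301,357) scene looks down. I'll triangulate pad and fin, then hand in.

```bash
python3 - <<'E'
from h import *
T=lambda u,v:(45+u*.425,70+v*190/300)
S=lambda u,v:(170+u*.3375,130+(v-300)*.6)
for n,t,s in (("pad",(475,270),(301,357)),("fin",(396,173),(356,424))):
    p,e=tri([ray("top",T(*t)),ray("scene",S(*s))]);print(n,p,e[0])
    if n=="fin": print("travel",(p-[.5728,.008,.113])@Y)
# bystander check: image change away from cover/arm
for k in("top","scene"):
    d=cv2.absdiff(cv2.imread(f"pics/{k}0.png"),cv2.imread(f"pics/{k}9.png")).max(2)
    m=cv2.morphologyEx((d>25).astype(np.uint8),cv2.MORPH_OPEN,np.ones((3,3)))
    n,_,st_,_=cv2.connectedComponentsWithStats(m);print(k,[tuple(r) for r in st_[1:].tolist() if r[4]>15])
E
```

```text
pad [0.4668 0.0564 0.0968] 0.0007696799875451886
fin [0.5897 0.1275 0.1057] 8.347084392407864e-05
travel 0.1206702043101991
top [(254, 162, 55, 13, 288), (205, 167, 18, 32, 216), (265, 183, 4, 9, 28), (282, 183, 6, 4, 19), (262, 199, 14, 8, 80), (314, 198, 5, 8, 34), (313, 210, 5, 7, 31), (169, 228, 57, 12, 240), (459, 257, 53, 62, 2656), (190, 345, 212, 39, 4784), (481, 347, 31, 37, 721), (190, 368, 22, 16, 213), (168, 373, 16, 11, 74), (403, 381, 37, 3, 84)]
scene [(28, 0, 56, 30, 891), (77, 0, 5, 5, 22), (88, 0, 64, 81, 2322), (251, 0, 6, 5, 24), (287, 0, 39, 35, 805), (315, 0, 21, 5, 87), (272, 2, 23, 24, 359), (327, 13, 30, 20, 239), (23, 22, 36, 37, 410), (70, 29, 18, 22, 265), (320, 30, 43, 55, 1489), (276, 35, 47, 54, 1486), (269, 37, 19, 19, 157), (89, 42, 5, 5, 23), (263, 152, 13, 9, 87), (250, 155, 6, 4, 24), (231, 157, 5, 6, 25), (243, 161, 13, 7, 61), (268, 161, 4, 5, 19), (273, 160, 4, 7, 24), (206, 163, 5, 7, 27), (258, 164, 4, 4, 16), (208, 166, 62, 45, 924), (202, 170, 4, 6, 22), (286, 171, 45, 18, 297), (207, 175, 6, 6, 29), (232, 184, 5, 8, 36), (256, 190, 7, 5, 31), (226, 196, 8, 6, 43), (253, 199, 6, 7, 33), (281, 199, 17, 22, 162), (229, 207, 7, 7, 43), (238, 209, 16, 9, 91)]
```

```bash
python3 -c "
from bench import ctrl
ctrl.sign_off();print(ctrl.current_t())"
```

```text
the job is handed in; nothing more can be done
the job is handed in; nothing more can be done
```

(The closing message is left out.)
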